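# Load reagent cassettes and tug-test their latches

### The arm

A 6-joint arm with a two-finger parallel gripper is mounted at the origin on the work surface. World frame = base frame: x ahead of the robot, y to its left, z up, the work surface at z = 0. Lengths are in m, angles in rad, forces in N, time in s.
With the tool pointing down it reaches from about 0.425 to 1.125 m from the base axis. Payload 14.9 kg.
Tool frame: the origin (TCP) lies on the centre line of the jaws, within the pads' length; the fingertips stand 25 mm ahead of it and the grasp point (between the pads) lies 6 mm ahead of it; z points along the fingers, x is the direction in which the jaws open and shut, and the axes are right-handed (so a half turn about z gives the same grasp; the last joint's range is limited). The gripper opens to 91 mm and grips with 3 to 60 N. Pads are 32 mm wide; open, the fingers measure 118 mm over their backs; the gripper's body (76 mm by 178 mm) begins 60 mm behind the grasp point.
Start: joints at [-1.234, 0.379, 1.734, -0, 1.028, -0.033], TCP at [0.253, -0.653, 0.239] pointing down, gripper open.
Joint ranges: [-2.77, 2.77], [-0.74, 2.19], [0, 2.66], [-1.06, 4.2], [0.31, 2.87], [-3.08, 3.08]. Speed limits (rad/s): [1.89, 1.89, 2.39, 3.14, 3.14, 3.14].

### API

Orientations are given as a unit quaternion [w, x, y, z].
In Python, from bench import robot gives the robot as it stands. Calls block until the motion is done:
- robot.goto(position, orientation): joint-space move of the TCP to a pose.
- robot.move_straight(position, ori=None, vel=0.15, stop_force=None): straight line of the TCP; ori=None keeps the orientation; vel is the mean speed in m/s. With stop_force (N) it stops when the force on the tool has changed by that much, and returns True; else False.
- robot.movej(angles): joint-space move.
- robot.release() and robot.grab(): open the fingers fully, or close them until they stop; the grip force is fixed at half the most.
- robot.pause(seconds).
- robot.solve_ik(position, orientation): joint angles nearest the present ones, or None.
- robot.sense(): the state.
- robot.capture(name): name is "scene" or "top" or "wrist"; returns a dict with "image" (400x640x3 uint8, red, green, blue), "z_map" (400x640 float32, m along the optical axis (not along the pixel's ray), 0 where there is no reading), "camera_matrix" (3x3 intrinsics, pixels), "k1" (the pictures are not rectified: a ray, as slopes to the right and down, at radius r is drawn at 1 + k1 r^2 times it, then the intrinsics apply), "pose" (4x4, takes a point from camera to world coordinates); the wrist camera has in their place "T_tool_cam" (4x4, takes a point from camera to tool coordinates, whose origin is the TCP and whose axes are the tool frame's). Camera axes: x right, y up, looking along -z (the intrinsics and any distortion apply to the point x, -y, -z); pixel columns grow to the right and rows downward; lengths in m; the calibration is good to about 2 mm. A picture is of the moment at which its call begins: read the wrist's pose just before it.
A pose or a line that the arm cannot do raises robot.MotionError and nothing moves.
- robot.finish_job(): hands the job in, once; it reports no verdict.
The state is a dict: "clock": time; "joint_positions": joint angles; "joint_velocities": joint speeds; "tau": joint torques, N m; "tcp_pos": TCP position; "tool_rot": TCP orientation; "force": force on the tool from outside, world axes, zero at the start; "moment": the same for the moment, N m; "gripper_width": finger opening in m.
Only numpy, scipy, OpenCV 4.12 (cv2) and the standard library are available. Lean on these libraries where they do the work, as an engineer would, in place of code of your own. Each camera call takes 0.05 s, during which the arm holds its last target. There are 200 camera calls.

### The job

Load each reagent cassette on the bench into the dock slot of its own width, pressing it straight down until it is fully home and the slot's spring latch has snapped back over it; handle the cassettes gently, squeezing with no more than about 40 N. When all are in, tug each one straight up by its tab, from the widest slot towards the narrowest, with a steady pull of about 12 N (at least 8, never over 18) to confirm that it is retained. Then press the confirm button fully down, and leave the cassettes home and latched and the other things on the bench where they are.

Things in the scene. Friction and masses are not known exactly. Their poses are not given: they have to be found in the camera images.
- dock: White dock fixed to the bench: 12 mm base plate, row of four open-topped slots along its y, widest at +y. 14 mm partitions with ridged lead-in tops and the near (-x) end wall, likewise ridged, reach 73 mm above the bench, latches 68 mm. Slots are 74 mm long (x) and 5 mm wider (y) than their cassette. Origin on the bench under mid-row; +x is the latch side, away from the robot. Yaw varies a little.
- cassette1: White reagent cassette 64 mm thick (y), upright; the others differ only in thickness. Foot block 70 mm long (x), 28 mm high; body above 52 mm long, to 81 mm, so both ends have a 9 mm step; grey grip tab on top, 30 (x) by 24 mm (y), 81 to 121 mm up. Same after a half turn. Origin: centre of underside, z up. 400 g +-20%. Grip the tab from above across its x. May be absent.
- cassette2: White reagent cassette 54 mm thick (y), upright; the others differ only in thickness. Foot block 70 mm long (x), 28 mm high; body above 52 mm long, to 81 mm, so both ends have a 9 mm step; grey grip tab on top, 30 (x) by 24 mm (y), 81 to 121 mm up. Same after a half turn. Origin: centre of underside, z up. 350 g +-20%. Grip the tab from above across its x. May be absent.
- cassette3: White reagent cassette 44 mm thick (y), upright; the others differ only in thickness. Foot block 70 mm long (x), 28 mm high; body above 52 mm long, to 81 mm, so both ends have a 9 mm step; grey grip tab on top, 30 (x) by 24 mm (y), 81 to 121 mm up. Same after a half turn. Origin: centre of underside, z up. 300 g +-20%. Grip the tab from above across its x. May be absent.
- cassette4: White reagent cassette 34 mm thick (y), upright; the others differ only in thickness. Foot block 70 mm long (x), 28 mm high; body above 52 mm long, to 81 mm, so both ends have a 9 mm step; grey grip tab on top, 30 (x) by 24 mm (y), 81 to 121 mm up. Same after a half turn. Origin: centre of underside, z up. 250 g +-20%. Grip the tab from above across its x. May be absent.
- slot1 (a point): Centre of the floor of the widest slot (69 mm wide), 12 mm above the bench, for the 64 mm cassette. A fully home cassette has its origin here, sprung latch closed over its far step. Axes as the dock's.
- slot2 (a point): Centre of the floor of the second widest slot (59 mm wide), 12 mm above the bench, for the 54 mm cassette. A fully home cassette has its origin here, sprung latch closed over its far step. Axes as the dock's.
- slot3 (a point): Centre of the floor of the second narrowest slot (49 mm wide), 12 mm above the bench, for the 44 mm cassette. A fully home cassette has its origin here, sprung latch closed over its far step. Axes as the dock's.
- slot4 (a point): Centre of the floor of the narrowest slot (39 mm wide), 12 mm above the bench, for the 34 mm cassette. A fully home cassette has its origin here, sprung latch closed over its far step. Axes as the dock's.
- latch1 (a joint): Steel spring latch at the far (+x) end of slot 1: slide in m along dock +x, 0 = closed, 0.011 = open. Its sloping nose hangs over the slot: a cassette pressed down pushes it open by itself (from about 45 mm above home; 3 to 12 N) and near home it snaps back over the step. A tug cannot open it.
- latch2 (a joint): Steel spring latch at the far (+x) end of slot 2: slide in m along dock +x, 0 = closed, 0.011 = open. Its sloping nose hangs over the slot: a cassette pressed down pushes it open by itself (from about 45 mm above home; 3 to 12 N) and near home it snaps back over the step. A tug cannot open it.
- latch3 (a joint): Steel spring latch at the far (+x) end of slot 3: slide in m along dock +x, 0 = closed, 0.011 = open. Its sloping nose hangs over the slot: a cassette pressed down pushes it open by itself (from about 45 mm above home; 3 to 12 N) and near home it snaps back over the step. A tug cannot open it.
- latch4 (a joint): Steel spring latch at the far (+x) end of slot 4: slide in m along dock +x, 0 = closed, 0.011 = open. Its sloping nose hangs over the slot: a cassette pressed down pushes it open by itself (from about 45 mm above home; 3 to 12 N) and near home it snaps back over the step. A tug cannot open it.
- carriage1 (a joint): Sprung carriage of latch 1: rise of the latch in m, 0 at rest, stop at 0.020. A tug on a latched cassette takes up 2 mm of play, then lifts carriage, latch and cassette: starts at 3 N on the latch, then 1 mm per further newton (12 N at 0.009), plus the cassette's own weight; springs down when let go.
- carriage2 (a joint): Sprung carriage of latch 2: rise of the latch in m, 0 at rest, stop at 0.020. A tug on a latched cassette takes up 2 mm of play, then lifts carriage, latch and cassette: starts at 3 N on the latch, then 1 mm per further newton (12 N at 0.009), plus the cassette's own weight; springs down when let go.
- carriage3 (a joint): Sprung carriage of latch 3: rise of the latch in m, 0 at rest, stop at 0.020. A tug on a latched cassette takes up 2 mm of play, then lifts carriage, latch and cassette: starts at 3 N on the latch, then 1 mm per further newton (12 N at 0.009), plus the cassette's own weight; springs down when let go.
- carriage4 (a joint): Sprung carriage of latch 4: rise of the latch in m, 0 at rest, stop at 0.020. A tug on a latched cassette takes up 2 mm of play, then lifts carriage, latch and cassette: starts at 3 N on the latch, then 1 mm per further newton (12 N at 0.009), plus the cassette's own weight; springs down when let go.
- confirm (a joint): White round confirm button, 34 mm across, on the white console block (60 x 52 mm, top 72 mm above the bench) at the dock's -y end, beyond the narrowest slot: travel in m, 0 = up, 0.007 = fully down (5 N), springs back.
- confirm_top (a point): Centre of the top face of the confirm button; press straight down.
- wash_bottle: Bystander: white plastic bottle, 66 mm diameter, 130 mm tall, origin at the centre of its underside. Leave alone.
- reagent_jar: Bystander: amber jar with black lid, 72 mm diameter, 90 mm tall, origin at the centre of its underside. Leave alone.
- tip_box: Bystander: grey closed tip box, 85 x 120 x 55 mm, origin at the centre of its underside. Leave alone.

How it is judged:
By the outcome, as a careful person would: the job done as asked, in the order asked, and still so for the second after the job is handed in, with the robot touching nothing.
Of cassette1, cassette2, cassette3, cassette4 only 3 to 4 are there at a start; the rules pass over those that are not, and their reading is None.
At some moment in a run one of cassette1, cassette2, cassette3, cassette4 may be knocked a few centimetres aside while the robot is not near it.
Once in a run the grip may slacken for a moment while it holds something.
It also fails if it takes over 210 s, if anything falls off the work surface, if the arm or the gripper's body presses on something with over 40 N, if the wrist force passes 120 N, or if a joint passes its speed limit or range.

## Working session

There is one attempt and no reset: what is moved stays moved. The work goes in short steps, each a Python script; the robot and the scene stay as the last script left them, time stands still between calls to the robot, and variables do not carry over. Pictures are saved under pics/ and viewed, about 12 in all and at most 16, crops included, and the job is handed in when it is done.

```bash
ls; mkdir -p pics; python3 - <<'E'
from bench import robot
import cv2,numpy as np
s=robot.sense();print(s['clock'],s['tool_rot'],s['force'],s['gripper_width'])
for n in("top","scene"):
    c=robot.capture(n);cv2.imwrite(f"pics/{n}0.png",c["image"][:,:,::-1]);np.savez(f"{n}0.npz",**c)
    print(n,c["camera_matrix"].tolist(),c["k1"],np.round(c["pose"],3).tolist(),(c["z_map"]>0).mean())
E
```

```text
pics
0.0 [-3.26228889e-04  8.25058567e-01 -5.65046946e-01 -4.50337079e-04] [ 0.40114735 -0.69224664 -0.43467903] 0.09138136443960124
top [[422.17825360926315, 0.0, 313.5608510467716], [0.0, 422.17825360926315, 197.4773297477385], [0.0, 0.0, 1.0]] -0.05721109756629437 [[0.001, 0.996, -0.088, 0.465], [-1.0, 0.002, 0.013, 0.021], [0.013, 0.088, 0.996, 1.067], [0.0, 0.0, 0.0, 1.0]] 0.9960078125
scene [[464.47458182091117, 0.0, 318.74329563989056], [0.0, 464.47458182091117, 194.74448769309208], [0.0, 0.0, 1.0]] 0.025442116478769646 [[-0.318, -0.654, 0.686, 1.333], [0.948, -0.211, 0.238, 0.288], [-0.011, 0.726, 0.687, 0.878], [0.0, 0.0, 0.0, 1.0]] 0.9957421875
```

View pics/top0.png

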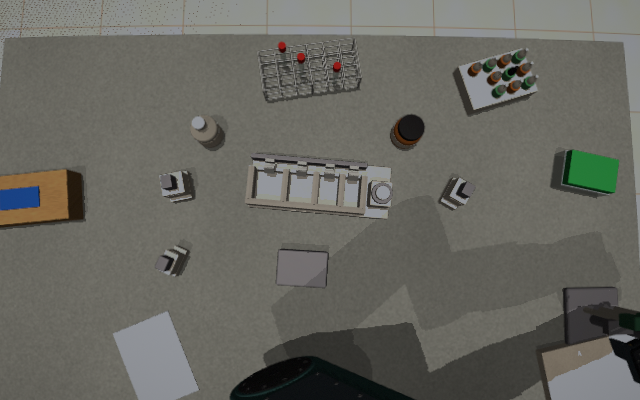

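View pics/scene0.png

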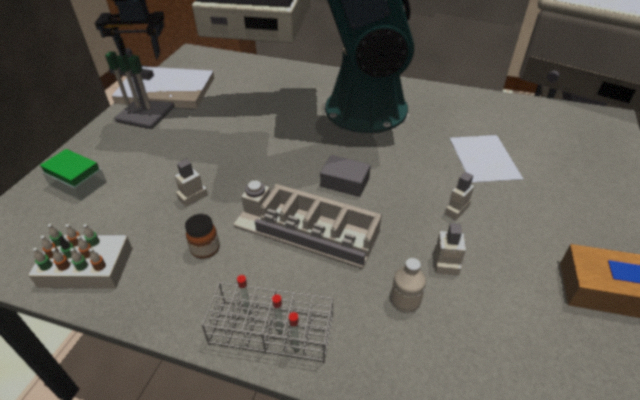

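The top view shows three cassettes, at px (175,185), (172,262) and (457,193). The dock is at (320,187) with its console at (380,192), the bottle at (205,130), the jar at (408,128) and the tip box at (302,268). Next I'll measure them from the depth map.

```bash
cat >h.py <<'E'
import numpy as np,cv2
from scipy.spatial.transform import Rotation as R
def q2R(q): return R.from_quat([q[1],q[2],q[3],q[0]]).as_matrix()
def cloud(c,T=None):
    "world point per pixel (HxWx3), nan where no reading"
    T=c["pose"] if T is None else T
    h,w=c["z_map"].shape
    uv=np.stack(np.meshgrid(np.arange(w),np.arange(h)),-1).reshape(-1,1,2).astype(float)
    n=cv2.undistortPoints(uv,np.array(c["camera_matrix"]),np.array([float(c["k1"]),0,0,0,0])).reshape(h,w,2)
    z=np.where(c["z_map"]>0,c["z_map"],np.nan)
    P=np.stack([n[...,0]*z,-n[...,1]*z,-z],-1)
    return P@T[:3,:3].T+T[:3,3]
def down(yaw):
    "tool down, tool x at angle yaw in world; returns [w,x,y,z]"
    x=np.array([np.cos(yaw),np.sin(yaw),0]);z=np.array([0,0,-1.])
    q=R.from_matrix(np.stack([x,np.cross(z,x),z],1)).as_quat();return [q[3],q[0],q[1],q[2]]
def rect(pts):
    return cv2.minAreaRect((pts[:,:2]*1000).astype(np.float32))
def wrist(robot):
    s=robot.sense();c=robot.capture("wrist")
    T=np.eye(4);T[:3,:3]=q2R(s["tool_rot"]);T[:3,3]=s["tcp_pos"]
    return c,T@c["T_tool_cam"]
E
python3 - <<'E'
from h import *
for n in("top0","scene0"):
    c=dict(np.load(n+".npz"));P=cloud(c)
    print(n)
    xy=P[...,:2];z=P[...,2]
    tbl=(z<.02)&(z>-.02)&(P[...,0]>.4);print("table z",np.nanmedian(z[tbl]))
    for lo,hi in((.108,.132),(.076,.09),(.066,.080),(.01,.06)):
        m=((z>lo)&(z<hi)&(P[...,0]>.35)&(P[...,0]<.9)&(abs(P[...,1])<.6)).astype(np.uint8)
        k,l,st,ce=cv2.connectedComponentsWithStats(m)
        for i in range(1,k):
            if st[i,4]>40:
                p=P[l==i];r=rect(p);print((lo,hi),np.round(ce[i]),st[i,4],"c",np.round(r[0]),"sz",np.round(r[1]),"ang",round(r[2],1),"z",np.round(np.median(p[:,2]),4))
E
```

```text
top0
table z 0.0005304479339647283
(0.108, 0.132) [301.  58.] 69 c [877.  40.] sz [19. 17.] ang 0.2 z 0.1246
(0.108, 0.132) [337.  67.] 66 c [855. -45.] sz [17. 19.] ang 56.3 z 0.1249
(0.108, 0.132) [200. 123.] 149 c [718. 269.] sz [28. 31.] ang 19.8 z 0.1295
(0.108, 0.132) [167. 181.] 169 c [585. 343.] sz [30. 26.] ang 11.8 z 0.1209
(0.108, 0.132) [467. 189.] 167 c [ 569. -344.] sz [26. 31.] ang 58.4 z 0.1207
(0.108, 0.132) [162. 263.] 168 c [402. 348.] sz [25. 30.] ang 68.6 z 0.1208
(0.076, 0.09) [524.  69.] 43 c [ 873. -512.] sz [24. 14.] ang 34.4 z 0.0797
(0.076, 0.09) [494.  77.] 42 c [ 851. -437.] sz [24. 16.] ang 32.6 z 0.0818
(0.076, 0.09) [499.  90.] 43 c [ 816. -447.] sz [22. 19.] ang 35.6 z 0.0816
(0.076, 0.09) [207. 131.] 176 c [715. 268.] sz [57. 65.] ang 35.5 z 0.0851
(0.076, 0.09) [409. 129.] 194 c [ 719. -219.] sz [61. 52.] ang 13.3 z 0.0888
(0.076, 0.09) [175. 184.] 306 c [585. 343.] sz [53. 55.] ang 11.7 z 0.0814
(0.076, 0.09) [458. 192.] 222 c [ 569. -344.] sz [46. 53.] ang 59.1 z 0.0815
(0.076, 0.09) [381. 193.] 197 c [ 563. -152.] sz [47. 49.] ang 0.2 z 0.0845
(0
[... 6175 characters left out ...]
[ 888. -460.] sz [38. 10.] ang 49.8 z 0.0512
(0.01, 0.06) [405. 301.] 433 c [738. 275.] sz [32. 68.] ang 4.4 z 0.0351
(0.01, 0.06) [224. 291.] 41 c [848. -95.] sz [13. 30.] ang 33.6 z 0.0473
(0.01, 0.06) [219. 305.] 44 c [875. -92.] sz [28. 29.] ang 27.2 z 0.045
(0.01, 0.06) [241. 305.] 118 c [862. -55.] sz [49. 38.] ang 16.2 z 0.0443
(0.01, 0.06) [256. 308.] 84 c [856. -18.] sz [52. 41.] ang 24.2 z 0.0457
(0.01, 0.06) [329. 326.] 117 c [856. 138.] sz [89.  3.] ang 8.4 z 0.0437
(0.01, 0.06) [315. 317.] 78 c [839. 111.] sz [50. 35.] ang 9.1 z 0.0464
(0.01, 0.06) [276. 326.] 124 c [881.  31.] sz [42. 37.] ang 21.1 z 0.0409
(0.01, 0.06) [311. 333.] 62 c [871. 110.] sz [44. 38.] ang 29.8 z 0.045
```

Cassette fits against the given sizes:

| Cassette | Centre, mm | Yaw | Measured thickness |
|---|---|---|---|
| cassette2 | (585, 343) | +11° | 55 mm |
| cassette3 | (570, −343) | −30.5° | 45 mm |
| cassette4 | (402, 348) | −21.5° | 35 mm |

Cassette1 is absent. The dock yaw is about −4.9° and its row is 286 mm long, which matches 258 + 2×14. Next is a close view of the dock at two opposite yaws, so a wrist-camera bias cancels.

```bash
python3 - <<'E'
from bench import robot
from h import *
ps=[0.58,-0.03,0.33]
for i,y in enumerate((-4.9,175.1)):
    robot.goto(ps,down(np.radians(y)));robot.pause(.3)
    c,T=wrist(robot);np.savez(f"dock{i}.npz",T=T,**c)
    cv2.imwrite(f"pics/dock{i}.png",c["image"][:,:,::-1])
    s=robot.sense();print(s["clock"],s["joint_positions"],s["tcp_pos"],np.round(s["force"],2))
    if i==0: print(np.round(c["T_tool_cam"],3))
E
```

```text
2.9667 [-9.20777217e-02  9.19288288e-02  1.91539843e+00  3.06464438e-05
  1.13430296e+00 -6.31361129e-03] [ 0.58000336 -0.03015091  0.32996672] [-0.33 -0.47  0.66]
[[ 1.     0.001  0.001  0.   ]
 [ 0.001 -0.959 -0.284 -0.081]
 [ 0.     0.284 -0.959 -0.146]
 [ 0.     0.     0.     1.   ]]
3.5667 [-9.17656259e-02  9.18798479e-02  1.91541401e+00  2.23537398e-05
  1.13430638e+00 -6.32277764e-03] [ 0.58000284 -0.02997082  0.32998689] [-0.47 -0.08  0.49]
```

View pics/dock0.png

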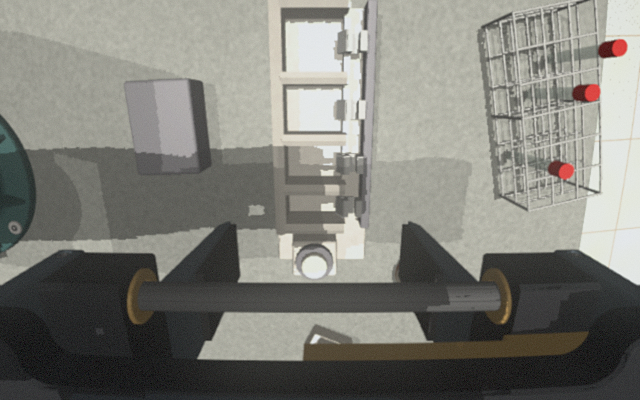

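The wrist view shows the slots at px x≈285–345, the latches on the right and the button at (313,262). The fingers are at the bottom. The second pose came out as the same pose, because goto picks the equivalent half turn. I'll rotate joint 6 directly and analyse both views.

```bash
python3 - <<'E'
from bench import robot
from h import *
j=np.array(robot.sense()["joint_positions"]);j[5]=3.06
robot.movej(j.tolist());robot.pause(.3)
c,T=wrist(robot);np.savez("dock1.npz",T=T,**c);cv2.imwrite("pics/dock1.png",c["image"][:,:,::-1])
print(robot.sense()["clock"])
yaw=np.radians(-4.9);
D0=np.array([.585,-.0])
for n in("dock0","dock1","top0"):
    c=dict(np.load(n+".npz"));P=cloud(c,c.get("T",c.get("pose")));P=P[np.isfinite(P).all(-1)]
    m=(P[:,2]>.066)&(P[:,2]<.0765)&(abs(P[:,1]-.026)<.16)&(abs(P[:,0]-.585)<.06)
    top=P[m];r=rect(top);print(n,"ridges",np.round(r[0],1),np.round(r[1],1),round(r[2],2))
    p=P[(P[:,2]>.02)&(P[:,2]<.08)&(abs(P[:,0]-.585)<.1)&(abs(P[:,1])<.2)]
    e=np.array([[np.cos(yaw),np.sin(yaw)],[-np.sin(yaw),np.cos(yaw)]])
    L=(P[:,:2]-D0)@e.T*1000
    # near-wall profile along local x, partitions along local y
    def show(sel,ax,lo,hi):
        b=np.arange(lo,hi,2.);i=np.digitize(L[sel,ax],b);z=P[sel,2]*1000
        print(" ".join(f"{b[k-1]:.0f}:{np.median(z[i==k]):.0f}" for k in range(1,len(b)) if (i==k).sum()>2))
    print("y-prof");show((abs(L[:,0]+15)<15),1,-215,180)
    print("x-prof");show((abs(L[:,1]+29)<15),0,-80,90)
    b=P[(P[:,2]>.080)&(P[:,2]<.088)&(np.hypot(P[:,0]-.563,P[:,1]+.152)<.04)]
    if len(b)>20: print("button",np.round(rect(b)[0],1),np.round(rect(b)[1],1),np.median(b[:,2]))
E
```

```text
6.5083
dock0 ridges [580.7  12.4] [299.3 109.5] 85.02
y-prof
-177:84 -175:84 -173:84 -171:85 -169:90 -167:95 -165:95 -163:95 -161:95 -159:95 -157:95 -155:95 -153:95 -151:95 -149:95 -147:95 -145:95 -143:94 -141:93 -139:90 -137:84 -135:84 -133:83 -131:79 -129:69 -127:57 -119:67 -117:68 -115:69 -113:72 -111:72 -109:70 -107:68 -105:43 -103:12 -101:12 -99:11 -97:12 -95:12 -93:12 -91:12 -89:12 -87:12 -85:12 -83:13 -81:12 -65:68 -63:69 -61:71 -59:73 -57:72 -55:69 -53:66 -51:36 -49:12 -47:12 -45:12 -43:11 -41:12 -39:12 -37:12 -35:12 -33:12 -31:11 -29:12 -27:12 -25:12 -23:12 -21:12 -19:12 -17:12 -15:12 -13:12 -11:12 -7:421 -5:421 -3:401 -1:401 1:400 3:398 5:72 7:70 9:69 11:51 13:12 15:12 17:12 19:12 21:12 23:12 25:12 27:12 29:12 31:12 33:12 35:12 37:12 39:12 41:12 43:12 45:12 47:12 49:12 51:12 53:12 55:12 57:12 59:12 61:12 63:12 65:12 67:12 69:13 71:66 73:68 75:70 77:73 79:71 81:69 83:67 85:66 91:12 93:12 95:11 97:12 99:12 101:12 103:12 105:12 107:12 109:12 111:12 113:12 115:12 117:12 119:12 121:12 123:12 125:12 127:12 129:12 131:12 133:12 135:12 137:12 139:12 141:12 143:12 145:12 147:12 149:
[... 3462 characters left out ...]
13 125:12 127:12 129:13 131:12 133:13 135:13 137:13 139:11 141:11 143:13 145:12 147:12 149:12 151:12 153:39 155:67 157:70 159:73 161:73 163:70 165:69 167:66
x-prof
-80:0 -78:0 -76:0 -74:-0 -72:-1 -70:-1 -68:0 -66:2 -64:12 -62:13 -60:56 -58:69 -56:71 -54:74 -52:73 -50:68 -48:67 -42:13 -40:12 -38:12 -36:12 -34:11 -32:12 -30:12 -28:12 -26:11 -24:12 -22:11 -20:13 -18:13 -16:13 -14:12 -12:13 -10:13 -8:13 -6:13 -4:13 -2:14 0:13 2:13 4:12 6:11 8:12 10:12 12:12 14:10 16:11 18:15 20:45 22:49 24:56 26:60 28:64 30:63 32:65 34:65 38:47 40:47 42:46 44:53 46:64 48:65 50:61 52:62 54:42 56:48 58:48 60:48 62:47 64:48 74:1 76:-0 78:-0 80:1 82:-0 84:1 86:0
button [ 562.6 -152.3] [47.4 47.5] 0.08446054188537216
```

View pics/dock1.png

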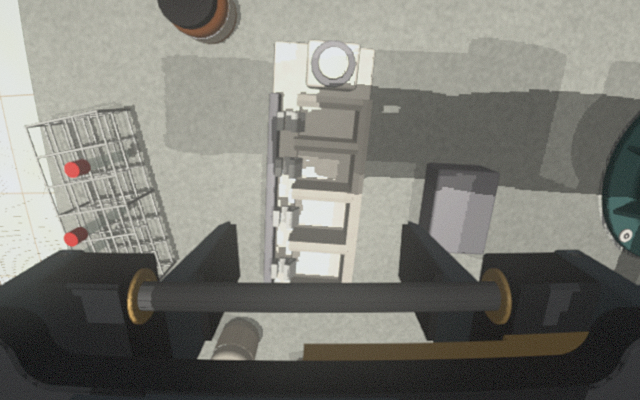

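The second view agrees: button at (333,62), slots running down the centre, jaws at the bottom. Slot spacing matches 53/63/73/83 mm. I'll fit the ridges (roof-shaped tops) in each view for sub-mm dock pose and compare the biases.

```bash
python3 - <<'E'
from h import *
from scipy.optimize import least_squares
peaks=np.array([-136,-83,-20,53,136.])
C={}
for n in("dock0","dock1","top0"):
    c=dict(np.load(n+".npz"));P=cloud(c,c.get("T",c.get("pose")));P=P[np.isfinite(P).all(-1)]
    P=P[(P[:,2]>.0655)&(P[:,2]<.076)&(abs(P[:,1])<.25)&(abs(P[:,0]-.585)<.1)]
    p=np.array([575.,24.,-4.9*np.pi/180])
    for it in range(3):
        def loc(q): 
            cs,sn=np.cos(q[2]),np.sin(q[2]);d=P[:,:2]*1000-q[:2]
            return d[:,0]*cs+d[:,1]*sn,-d[:,0]*sn+d[:,1]*cs
        x,y=loc(p);k=np.argmin(abs(y[:,None]-peaks),1)
        part=(abs(x)<22)&(abs(y-peaks[k])<8); wall=(abs(x+44)<8)&(abs(y-peaks[k])>9)&(abs(y)<130)
        def f(q):
            x,y=loc(q);z=P[:,2]*1000
            return np.r_[(z-q[3]+q[4]*abs(y-peaks[k]))[part],(z-q[3]+q[4]*abs(x+44))[wall]]
        r=least_squares(f,np.r_[p,73,1.],loss="soft_l1");p=r.x[:3]
    print(n,np.round(r.x[:2],2),round(np.degrees(p[2]),2),np.round(r.x[3:],2),part.sum(),wall.sum(),"rms",np.sqrt(np.mean(np.clip(f(r.x),-3,3)**2)).round(2))
E
```

```text
dock0 [578.12  25.86] -5.03 [72.98  0.98] 1832 1926 rms 0.89
dock1 [578.68  25.87] -4.96 [72.89  0.98] 1478 1383 rms 0.84
top0 [578.55  25.53] -4.89 [73.25  0.92] 504 472 rms 1.53
```

All three views agree within 0.6 mm: dock at (578.4, 25.9) mm, yaw −5.0°. Now I'll pick cassette2, taking a fresh wrist measurement just before the grasp and another of the held cassette.

```bash
cat >>h.py <<'E'
from bench import robot
DOCK=np.array([.5784,.02587]);DYAW=np.radians(-4.99)
SY={1:94.5,2:16.5,3:-51.5,4:-109.5}
TH={2:54,3:44,4:34}
def rot2(a): return np.array([[np.cos(a),-np.sin(a)],[np.sin(a),np.cos(a)]])
def slot(i): return DOCK+rot2(DYAW)@[0,SY[i]/1000]
def tyaw(q): m=q2R(q);return np.arctan2(m[1,0],m[0,0])
def near180(a,b): return (a-b+np.pi/2)%np.pi-np.pi/2+b
def find(P,xy,r=.09):
    "cassette standing on bench near xy: tab centre and long-axis yaw, thickness (mm)"
    P=P[np.isfinite(P).all(-1)];P=P[np.hypot(P[:,0]-xy[0],P[:,1]-xy[1])<r]
    t=P[(P[:,2]>.115)&(P[:,2]<.126)];b=P[(P[:,2]>.077)&(P[:,2]<.085)]
    c0=np.median(t[:,:2],0);t=t[np.hypot(*(t[:,:2]-c0).T)<.03];rt=rect(t)
    b=b[np.hypot(*(b[:,:2]-c0).T)<.05];rb=rect(np.r_[b,t])
    yt=np.radians(rt[2]+(0 if rt[1][0]>rt[1][1] else 90))
    return np.array(rt[0])/1000,yt,rt,rb,np.median(t[:,2])
def up(z,vel=.2):
    p=np.array(robot.sense()["tcp_pos"]);p[2]=z;return robot.move_straight(p.tolist(),vel=vel)
def pick(i,xy,yaw):
    robot.release()
    robot.goto([*xy,.30],down(yaw));robot.pause(.2)
    c,T=wrist(robot);cv2.imwrite(f"pics/pre{i}.png",c["image"][:,:,::-1])
    p,y,rt,rb,zt=find(cloud(c,T),xy)
    a=near180(np.radians(rb[2]) if i!=3 or 1 else y,yaw)
    cand=[near180(np.radians(rb[2]+k),yaw) for k in(0,90)];a=min(cand,key=lambda v:abs(v-near180(y,yaw)))
    print("pre",i,np.round(p,4),"tab",np.round(rt[1],1),rt[2],"body",np.round(rb[1],1),rb[2],"c",np.round(rb[0],1),"yaw",np.degrees(a).round(1),"ztab",zt)
    return p,a
def grasp(i,p,a):
    robot.goto([*p,.22],down(a));q=robot.sense()["tool_rot"]
    robot.move_straight([*p,.109],vel=.1);robot.grab();robot.pause(.2)
    print("width",robot.sense()["gripper_width"],"F",np.round(robot.sense()["force"],1))
    up(.30);robot.pause(.2)
    print("width",robot.sense()["gripper_width"],"F",np.round(robot.sense()["force"],1),robot.sense()["clock"])
def held(name):
    "cloud in tool frame of what hangs from the jaws"
    s=robot.sense();c=robot.capture("wrist");cv2.imwrite(f"pics/{name}.png",c["image"][:,:,::-1])
    return cloud(c,c["T_tool_cam"])
E
python3 - <<'E'
from h import *
p,a=pick(2,[.585,.343],np.radians(11.2))
if np.hypot(*(p-[.585,.343]))<.02:
    grasp(2,p,a);P=held("held2");np.save("held2.npy",P)
    m=np.isfinite(P).all(-1)&(abs(P[...,0])<.06)&(abs(P[...,1])<.06)&(P[...,2]>.02)&(P[...,2]<.13)
    print(m.sum(),[np.round(np.percentile(P[m],k,axis=0),4) for k in(1,50,99)])
E
```

```text
pre 2 [0.5845 0.3445] tab [29.6 23.6] 10.7029390335083 body [51.8 53.2] 11.657560348510742 c [584.1 344.6] yaw 11.7 ztab 0.12079776698850023
width 0.029607253445701275 F [ 0.  -0.1 -0.9]
width 0.02988883324753174 F [ 0.6  0.3 -3.3] 13.4667
5456 [array([-0.0342, -0.0269,  0.021 ]), array([ 0.0001, -0.0253,  0.0329]), array([ 0.0338, -0.0033,  0.1041])]
```

View pics/held2.png

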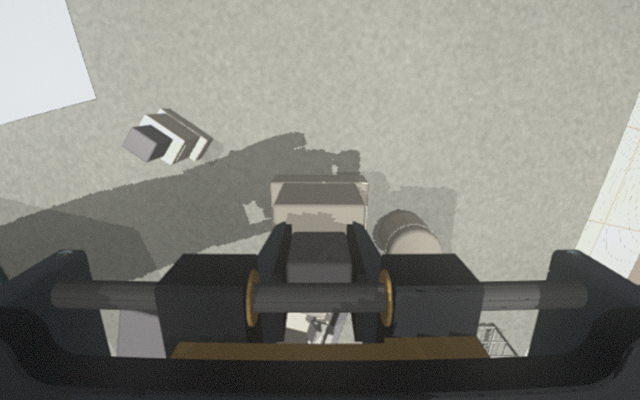

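```bash
cat >>h.py <<'E'
def heldpose(name,th):
    "side face of the held cassette (tool -y): offset y of its centre, yaw, x centre of foot, z of body top, foot top"
    P=held(name);P=P[np.isfinite(P).all(-1)]
    m=(abs(P[:,0])<.045)&(abs(P[:,1]+th/2000)<.006)&(P[:,2]>.025)&(P[:,2]<.15);Q=P[m]*1000
    mid=Q[(abs(Q[:,0])<22)&(Q[:,2]>35)&(Q[:,2]<100)]
    A=np.c_[mid[:,0],mid[:,2],np.ones(len(mid))];k=np.linalg.lstsq(A,mid[:,1],rcond=None)[0]
    yc=np.median(mid[:,1])+th/2
    foot=Q[(Q[:,2]>85)];bod=Q[(Q[:,2]>35)&(Q[:,2]<75)]
    fx=np.percentile(foot[:,0],[1,99]);bx=np.percentile(bod[:,0],[1,99])
    Z=Q[abs(Q[:,0])>29];zf=np.percentile(Z[:,2],2) if len(Z)>20 else np.nan
    print("held yc %.2f yaw %.2f tilt %.2f foot x %s body x %s foot top z %.1f"%(yc,-np.degrees(k[0]),np.degrees(k[1]),fx.round(1),bx.round(1),zf),len(mid))
    return yc
E
python3 - <<'E'
from h import *
heldpose("held2b",54)
E
```

```text
held yc 0.50 yaw -0.18 tilt 0.02 foot x [-33.7  33.4] body x [-25.   24.7] foot top z 80.1 1649
```

The cassette hangs square in the jaws, seen at px (320,190–280). The offset is 0.5 mm, the yaw −0.2°, and the foot top is at 80 mm, where 81 is expected. Now I'll insert it in slot 2.

```bash
cat >>h.py <<'E'
def F(): return np.array(robot.sense()["force"])
def over(i,yc,z=.30):
    robot.goto([*slot(i),z],down(DYAW));s=robot.sense();m=q2R(s["tool_rot"])
    t=slot(i)-m[:2,1]*yc/1000
    robot.move_straight([*t,z]);robot.pause(.2);s=robot.sense()
    print("over",i,np.degrees(tyaw(s["tool_rot"])).round(2),np.round(s["tcp_pos"],4),t.round(4),"F0",F().round(1),"w",round(s["gripper_width"],4));return t
def insert(i,t,home=.121):
    robot.move_straight([*t,home+.068],vel=.15)
    for dz,v,sf in((.048,.04,8),(.003,.03,22),(-.003,.015,22)):
        h=robot.move_straight([*t,home+dz],vel=v,stop_force=sf);s=robot.sense()
        print(dz,"stop",h,"z-home mm",round((s["tcp_pos"][2]-home)*1000,2),"F",F().round(1),"xy err",((s["tcp_pos"][:2]-t)*1000).round(2),"w",round(s["gripper_width"],4))
        if h: break
E
python3 - <<'E'
from h import *
t=over(2,.5)
insert(2,t);print(robot.sense()["clock"])
E
```

```text
over 2 -4.97 [0.5799 0.0431 0.3   ] [0.5799 0.0428] F0 [-0.1  0.4 -3.6] w 0.0297
0.048 stop False z-home mm 47.93 F [-0.5  0.  -2.7] xy err [-0.01 -0.01] w 0.0302
0.003 stop False z-home mm 3.05 F [-2.3 -0.1 -3.8] xy err [-0.04  0.  ] w 0.0302
-0.003 stop True z-home mm -0.24 F [-0.3 -0.1  4.2] xy err [0.84 0.06] w 0.0298
18.7
```

```bash
cat >>h.py <<'E'
def pressrel(i,t,home=.121):
    h=robot.move_straight([*t,home-.004],vel=.01,stop_force=12);s=robot.sense()
    print("press",h,round((s["tcp_pos"][2]-home)*1000,2),F().round(1),"w",round(s["gripper_width"],4))
    robot.pause(.3);robot.release();robot.pause(.3);up(.30)
    robot.goto([*(slot(i)),.30],down(DYAW));robot.pause(.2)
    c,T=wrist(robot);cv2.imwrite(f"pics/in{i}.png",c["image"][:,:,::-1])
    P=cloud(c,T);P=P[np.isfinite(P).all(-1)];L=(P[:,:2]-slot(i))@rot2(DYAW)*1000;z=P[:,2]*1000
    n=(abs(L[:,0])<13)&(abs(L[:,1])<10)&(z>100);b=(abs(L[:,0])<24)&(abs(L[:,1])<TH[i]/2)&(z>80)&(z<110)&(abs(L[:,1])>14)
    l=(L[:,0]>26)&(L[:,0]<60)&(abs(L[:,1])<8)&(z>55)
    print("tab z",np.median(z[n]),"(133) body z",np.median(z[b]),"(93) centre",L[(z>128)&(abs(L[:,0])<20)&(abs(L[:,1])<20)].mean(0).round(1),"latch x",np.percentile(L[l,0],[2,98]).round(1),"clock",robot.sense()["clock"])
E
python3 - <<'E'
from h import *
s=robot.sense();t=np.array(s["tcp_pos"][:2])
pressrel(2,t)
for i in(3,4):   # empty-slot latch reference from the earlier dock view
    c=dict(np.load("dock0.npz"));P=cloud(c,c["T"]);P=P[np.isfinite(P).all(-1)];L=(P[:,:2]-slot(i))@rot2(DYAW)*1000;z=P[:,2]*1000
    l=(L[:,0]>26)&(L[:,0]<60)&(abs(L[:,1])<8)&(z>55);print("empty latch",i,np.percentile(L[l,0],[2,98]).round(1))
E
```

```text
press True -0.21 [-1.8  0.2  7.1] w 0.0298
tab z 133.03823288746668 (133) body z 92.87441892863674 (93) centre [0.3 0.9] latch x [34.2 57.2] clock 22.0833
empty latch 3 [35.6 56.6]
empty latch 4 [33. 59.]
```

View pics/in2.png

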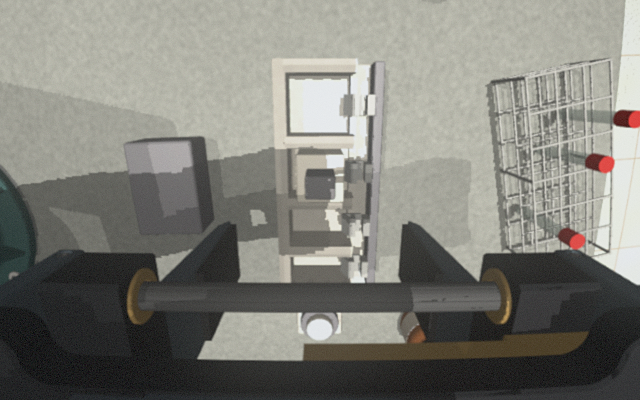

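Cassette2 sits in its slot at px (320,185): tab at 133.0 mm, body at 92.9 mm. Its latch at (358,172) is in line with the closed ones. Next is cassette3.

```bash
cat >>h.py <<'E'
def load(i,xy,yaw):
    p,a=pick(i,xy,yaw);grasp(i,p,a)
    yc=heldpose(f"held{i}",TH[i])
    if abs(yc)>4 or not .027<robot.sense()["gripper_width"]<.033: print("CHECK");return
    t=over(i,yc)
    yc2=heldpose(f"heldb{i}",TH[i])
    if abs(yc2-yc)>1: print("CHECK slip");return
    insert(i,t);s=robot.sense()
    if abs(s["tcp_pos"][2]-.121)<.0015: pressrel(i,np.array(s["tcp_pos"][:2]))
    else: print("CHECK depth")
E
python3 - <<'E'
from h import *
load(3,[.570,-.343],np.radians(-30.5))
E
```

```text
pre 3 [ 0.5687 -0.3429] tab [23.3 28.7] 59.177513122558594 body [44.1 51.8] 60.336265563964844 c [ 568.6 -343.3] yaw -29.7 ztab 0.1208133824749767
width 0.029895584615647088 F [ 0.8 -0.6 -2.4]
width 0.029900538601435295 F [ 0.1  0.3 -3.3] 28.125
held yc 0.65 yaw -0.01 tilt 0.05 foot x [-33.6  33. ] body x [-25.2  24.5] foot top z 80.2 1795
over 3 -5.01 [ 0.574  -0.0251  0.3   ] [ 0.574  -0.0248] F0 [-0.7 -0.7 -3.1] w 0.0295
held yc 0.60 yaw -0.06 tilt 0.04 foot x [-33.5  33.3] body x [-24.9  24.6] foot top z 79.9 1791
0.048 stop False z-home mm 47.91 F [-1.3 -0.5 -3.8] xy err [0.01 0.02] w 0.0296
0.003 stop False z-home mm 3.06 F [-3.2 -0.4 -3.3] xy err [-0.03  0.01] w 0.0302
-0.003 stop True z-home mm -0.41 F [-1.1 -0.3  7.7] xy err [ 0.94 -0.06] w 0.0295
press True -0.4 [-1.8  0.2  7.3] w 0.0298
tab z 132.96619711266027 (133) body z 92.84787939898695 (93) centre [0.5 0.9] latch x [34.2 57.3] clock 36.8
```

Cassette3 is home. Now cassette4.

```bash
python3 - <<'E'
from h import *
load(4,[.402,.348],np.radians(-21.5))
E
```

```text
pre 4 [0.3687 0.3433] tab [24.5 30. ] 73.04456329345703 body [34.3 52.1] 72.88744354248047 c [368.7 343.4] yaw -17.1 ztab 0.12077013107300277
width 0.029738285358403962 F [ 0.  -0.3 -2.6]
width 0.02967911247185575 F [ 1.2  0.3 -1.5] 42.95
held yc 0.14 yaw 0.02 tilt 0.02 foot x [-34.1  33.4] body x [-25.1  24.5] foot top z 79.6 1879
over 4 -4.98 [ 0.5689 -0.0829  0.3   ] [ 0.5689 -0.0831] F0 [ 0.1  0.1 -2.3] w 0.0297
held yc 0.12 yaw 0.05 tilt 0.01 foot x [-34.   33.7] body x [-25.1  24.6] foot top z 79.9 1884
0.048 stop False z-home mm 47.94 F [ 1.   0.2 -2.4] xy err [0.02 0.  ] w 0.0301
0.003 stop False z-home mm 3.08 F [-2.9  0.  -1.5] xy err [-0.01  0.  ] w 0.0301
-0.003 stop True z-home mm -0.37 F [-0.4  1.   6.3] xy err [ 0.98 -0.18] w 0.0297
press True -0.36 [-2.3  0.   7.8] w 0.0295
tab z 132.94721394090874 (133) body z 92.54173313866725 (93) centre [0.5 0.8] latch x [34.4 57.3] clock 52.1333
```

Cassette4 had been knocked about 35 mm aside. The fresh look caught that, and it's now home. Next are the tugs in order: slot 2, 3, 4.

```bash
cat >>h.py <<'E'
def tug(i):
    t=slot(i)+rot2(DYAW)@[.0006,.0005]
    robot.goto([*t,.30],down(DYAW));robot.move_straight([*t,.20]);robot.move_straight([*t,.121],vel=.08);robot.pause(.3)
    f0=np.mean([F()[2] for _ in range(5)]);robot.grab();robot.pause(.3)
    print("tug",i,"f0",f0.round(2),"grabbed F",F().round(1),"w",round(robot.sense()["gripper_width"],4))
    pull=lambda:f0-np.mean([(robot.pause(.04),F()[2])[1] for _ in range(5)])
    z=.121;log=[]
    for dz in [.003,.006,.008]+[.0088+.0007*k for k in range(6)]:
        robot.move_straight([*t,.121+dz],vel=.02);f=pull();log.append((round(dz*1e3,1),round(f,1)))
        if f>12.3 or (dz>=.006 and f<3): break
    h=[]
    for _ in range(5): robot.pause(.25);h.append(round(pull(),1))
    s=robot.sense();print(log,"hold",h,"w",round(s["gripper_width"],4))
    robot.move_straight([*t,.121],vel=.02);robot.pause(.3);print("down F",F().round(1))
    robot.release();robot.pause(.3);up(.22);print("clock",robot.sense()["clock"])
E
python3 - <<'E'
from h import *
tug(2)
E
```

```text
tug 2 f0 0.04 grabbed F [ 0.1 -0.3  0.3] w 0.0302
[(3.0, np.float64(8.1)), (6.0, np.float64(11.1)), (8.0, np.float64(12.7))] hold [np.float64(13.5), np.float64(13.0), np.float64(13.1), np.float64(13.2), np.float64(13.2)] w 0.0299
down F [ 0.2 -0.3 -4.1]
clock 62.8
```

View pics/in4.png

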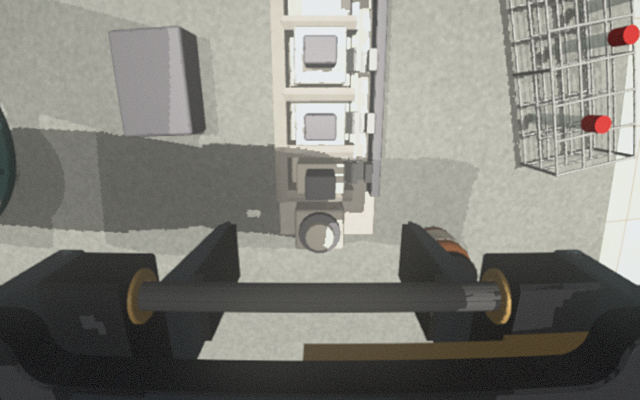

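The view shows all three cassettes in their slots, at px (320,50), (320,127) and (320,182), with the latches in line. Tug 2 held at 13 N for over 1 s. Continuing with 3 and 4.

```bash
python3 - <<'E'
from h import *
tug(3);tug(4)
robot.goto([*slot(3),.30],down(DYAW));robot.pause(.2)
c,T=wrist(robot);P=cloud(c,T);P=P[np.isfinite(P).all(-1)];z=P[:,2]*1000
cv2.imwrite("pics/aft.png",c["image"][:,:,::-1])
for i in(2,3,4):
    L=(P[:,:2]-slot(i))@rot2(DYAW)*1000
    n=(abs(L[:,0])<13)&(abs(L[:,1])<10)&(z>100);l=(L[:,0]>26)&(L[:,0]<60)&(abs(L[:,1])<8)&(z>55)
    print(i,"tab z",np.median(z[n]),"latch x",np.percentile(L[l,0],[2,98]).round(1),"latch z",np.percentile(z[l],90).round(1))
E
```

```text
tug 3 f0 0.28 grabbed F [ 0.8 -0.4 -1.8] w 0.0298
[(3.0, np.float64(8.2)), (6.0, np.float64(11.3)), (8.0, np.float64(13.1))] hold [np.float64(12.8), np.float64(13.7), np.float64(13.4), np.float64(13.7), np.float64(13.6)] w 0.0299
down F [-1.1 -0.3 -2.6]
clock 73.3917
tug 4 f0 0.11 grabbed F [-0.   0.9 -1.4] w 0.0299
[(3.0, np.float64(6.9)), (6.0, np.float64(9.6)), (8.0, np.float64(11.9)), (8.8, np.float64(12.6))] hold [np.float64(12.8), np.float64(12.8), np.float64(12.7), np.float64(12.8), np.float64(12.7)] w 0.0301
down F [ 0.9  0.6 -1.5]
clock 84.4667
2 tab z 132.85931136805294 latch x [32.7 59.2] latch z 65.5
3 tab z 132.91243981895582 latch x [34.2 57.2] latch z 347.9
4 tab z 133.00887723713265 latch x [26.2 59.7] latch z 65.7
```

All tugs held and all tabs are back at 133 mm. Last is the confirm button.

```bash
python3 - <<'E'
from h import *
cs=[]
for n in("dock0","dock1"):
    c=dict(np.load(n+".npz"));P=cloud(c,c["T"]);P=P[np.isfinite(P).all(-1)]
    b=P[(P[:,2]>.0925)&(P[:,2]<.098)&(np.hypot(P[:,0]-.563,P[:,1]+.152)<.03)];r=rect(b);print(np.round(r[0],1),np.round(r[1],1),np.median(b[:,2]));cs.append(r[0])
t=np.mean(cs,0)/1000;zt=.095+.025
robot.goto([*t,.25],down(DYAW));robot.grab();robot.pause(.2);print("w",robot.sense()["gripper_width"],"f0",F().round(1))
robot.move_straight([*t,zt+.012],vel=.1)
h=robot.move_straight([*t,zt-.005],vel=.03,stop_force=15);print(h,robot.sense()["tcp_pos"][2]-zt,F().round(1))
h=robot.move_straight([*t,zt-.010],vel=.01,stop_force=12);robot.pause(.5);print(h,robot.sense()["tcp_pos"][2]-zt,F().round(1))
E
```

```text
[ 562.5 -151.2] [33.1 32.1] 0.09498007155701294
[ 563.3 -151.1] [32.6 32. ] 0.09478223031574248
w 0.0007265795692315341 f0 [0.2 0.3 0.7]
False -0.004898081588453895 [ 0.4 -0.7  3.3]
True -0.0068449638890862585 [-3.1  1.  10.6]
```

```bash
python3 - <<'E'
from h import *
s=robot.sense();p=np.array(s["tcp_pos"])
h=robot.move_straight([p[0],p[1],.1125-.002],vel=.005,stop_force=10);robot.pause(.4);print(h,robot.sense()["tcp_pos"][2]-.120,F().round(1))
up(.30);robot.release();robot.goto([*slot(3),.30],down(DYAW));robot.pause(.3)
c,T=wrist(robot);P=cloud(c,T);P=P[np.isfinite(P).all(-1)];z=P[:,2]*1000;cv2.imwrite("pics/end.png",c["image"][:,:,::-1])
for i in(2,3,4):
    L=(P[:,:2]-slot(i))@rot2(DYAW)*1000;n=(abs(L[:,0])<13)&(abs(L[:,1])<10)&(z>100)&(z<200);print(i,"tab z",np.median(z[n]))
robot.goto([.45,-.3,.3],down(DYAW));print(robot.sense()["clock"])
c=robot.capture("top");P=cloud(c);Q=cloud(dict(np.load("top0.npz")))
for nm,x,y,r in(("bottle",.715,.268,.06),("jar",.719,-.219,.06),("tipbox",.388,.036,.09)):
    print(nm,[np.nanmean(A[(np.hypot(A[...,0]-x,A[...,1]-y)<r)&(A[...,2]>.03)],0).round(4) for A in(Q,P)])
E
```

```text
True -0.006782278930511837 [-2.9  0.1 10.1]
2 tab z 132.8727441200603
3 tab z 132.99366721023145
4 tab z 132.97884972542363
95.475
bottle [array([0.7101, 0.2629, 0.0927]), array([0.71  , 0.263 , 0.0925])]
jar [array([ 0.7146, -0.2178,  0.0794]), array([ 0.7145, -0.2177,  0.0792])]
tipbox [array([0.3858, 0.0365, 0.0551]), array([0.3858, 0.0365, 0.0551])]
```

View pics/end.png

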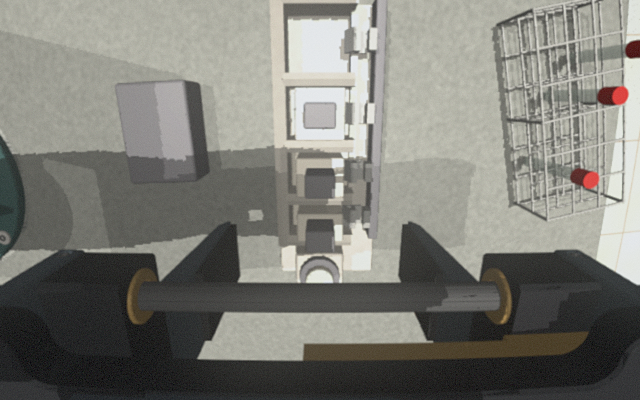

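The final view shows cassettes at px (320,115), (320,180) and (320,235), all in their slots with the latches in line. Handing in.

```bash
python3 -c "
from bench import robot
robot.finish_job()"
```

```text
the job is handed in; nothing more can be done
```

The job is handed in at about 95 s on the robot's clock. The three cassettes present (54, 44 and 34 mm; the 64 mm one was absent) are loaded, tugged and confirmed.

- **Loading:** each cassette was measured again just before the grasp. The 34 mm one had been knocked about 35 mm aside and was picked up from its new place. The grip was the fixed 30 N.
- **Tugs:** I tugged slots 2, 3 and 4 in that order, with steady pulls of about 13.1, 13.5 and 12.8 N held for over a second. All three were retained.
- **Button:** it was pressed until it met a firm stop, reached twice with about 10 N each time. I measured 6.8 mm of travel there against the nominal 7.0. The shortfall is within the measuring error, but the button's own reading was not available to check.
- **Last checks:** the tab tops are at 132.9–133.0 mm, where fully home is 133. The latches look closed in the pictures. One automatic latch-height reading, for slot 3, was corrupted by points on the gripper and I ignored it. The bottle, jar and tip box are unmoved to within 0.1 mm.

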